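# Hook the blue cover onto the blue parts box

## Robot

A 6-joint arm with a two-finger parallel gripper is mounted at the origin on a cart in front of the work surface, level with it; the furniture and walls round the work are solid. World frame = base frame: x ahead of the robot, y to its left, z up, the work surface at z = 0. Lengths are in m, angles in degrees, forces in N, time in s.
With the tool pointing down it reaches from about 0.325 to 0.85 m from the base axis. Payload 15.5 kg.
Tool frame: the origin (TCP) lies midway between the tips of the shut fingers; the grasp point (between the pads) lies 19 mm behind it; z points along the fingers, y is the line along which they close (so a half turn about z gives the same grasp; the last joint's range is limited). The gripper opens to 91 mm and grips with 3 to 60 N. Pads are 32 mm wide; open, the fingers measure 118 mm over their backs; the gripper's body (76 mm by 178 mm) begins 60 mm behind the grasp point.
Start: joints at [62.882, 28.281, 77.091, -0, 74.628, -5.472], TCP at [0.231, 0.581, 0.214] pointing down, gripper open.
Joint ranges: [-166.48, 166.48], [-47.26, 123.95], [12.59, 153.08], [-70.14, 250.14], [6.76, 159.57], [-176.63, 176.63]. Speed limits (degrees/s): [108.29, 108.29, 147.25, 172.46, 172.46, 172.46].

## Interface

Orientations are given as a 3x3 rotation matrix whose columns are the frame's x, y, z axes.
In Python, from bench import ctrl gives the robot as it stands. The module is installed in compiled form; this text tells all that it offers. Calls block until the motion is done:
- ctrl.goto(position, orientation): joint-space move of the TCP to a pose.
- ctrl.move_l(position, vel=0.15, ori=None, contact_N=None): straight line of the TCP; ori=None keeps the orientation; vel is the mean speed in m/s. With contact_N (N) it stops when the force on the tool has changed by that much, and returns True; else False.
- ctrl.movej(angles): joint-space move.
- ctrl.command_gripper(opening): opening from 0.0 (shut) to 1.0 (fully open); the grip force is fixed at half the most; returns when the fingers have stopped.
- ctrl.sleep(seconds).
- ctrl.ik(position, orientation): joint angles nearest the present ones, or None.
- ctrl.read_camera(name): name is "scene" or "side" or "wrist"; returns the picture (400x640x3 uint8, blue, green, red); there is no depth.
- ctrl.camera_params(name): a dict with "fx", "fy", "cx", "cy" (pixels), "pose" (4x4, takes a point from camera to world coordinates); the wrist camera has in their place "T_tool_cam" (4x4, takes a point from camera to tool coordinates, whose origin is the TCP and whose axes are the flange's). Camera axes: x right, y up, looking along -z (the intrinsics and any distortion apply to the point x, -y, -z); pixel columns grow to the right and rows downward; lengths in m; the calibration is good to about 2 mm. A picture is of the moment at which its call begins: read the wrist's pose just before it. camera_params takes no time and is no camera call.
A pose or a line that the arm cannot do raises ctrl.MotionError and nothing moves.
- ctrl.sign_off(): hands the job in, once; it reports no verdict.
Readings, each from a call of its own:
- ctrl.current_t(): time.
- ctrl.current_q(): joint angles.
- ctrl.current_dq(): joint speeds.
- ctrl.current_effort(): joint torques, N m.
- ctrl.current_tool_pos(): TCP position.
- ctrl.current_eef_rot(): TCP orientation.
- ctrl.current_contact_force(): force on the tool from outside, world axes, zero at the start.
- ctrl.current_wrist_torque(): the same for the moment, N m.
- ctrl.current_grip_width(): opening from 0.0 (shut) to 1.0 (fully open).
Only numpy, scipy, OpenCV 4.12 (cv2) and the standard library are available. Lean on these libraries where they do the work, as an engineer would, in place of code of your own. Each camera call takes 0.05 s, during which the arm holds its last target. There are 200 camera calls.

## Task

Close the blue parts box with the blue cover: pick it up by its black handle, hold it tilted with its tongue down, hook the tongue under the box's lip, then swing the other edge down until the cover lies flat and fully home between the lip and the catch, centred and straight on the box. Let go of it, and leave the yellow cover where it lies.

Things in the scene. Friction and masses are not known exactly. Their poses are not given: they have to be found in the camera images.
- parts_box: Blue open box 176 x 100 mm, fixed. Origin: centre of its underside; x from lip to catch (away from the robot, turned up to 0.3 rad), z up. Cover rests at z=45 mm. -x end: wall, inner face x=-82; from its top a lip 100 wide reaches in to x=-64, z=61 to 67, slot below it 16 high, open at the sides. +x end: catch 60 wide, x=82 to 88, top z=57. About 15 degrees of tilt lets tongue and edge pass; over 25 jams.
- blue_cover_grip (a point): Blue cover, 0.25 kg: middle of its black upright handle (14 mm thick along x, 50 wide along y, 48 tall, standing on the panel), 30 mm above the cover's underside, 85 mm from the tongue's tip, 65 mm from the opposite edge. x points away from the tongue, z up out of the panel. Starts flat on the bench, tongue towards the robot, turned up to 0.35 rad.
- blue_cover_tongue (a point): Blue cover: middle of the end of its tongue, 3 mm above the underside; axes as at the handle, from which it lies at x=-85, y=0, z=-27 mm. The cover is a plate 6 mm thick, 150 mm long overall: a panel 126 x 120 mm with a tongue 70 mm wide standing out 24 mm in its plane. Fitted, it has 14 mm of play lengthwise between the box's wall and catch.
- yellow_cover_grip (a point): Middle of the handle of the yellow cover, a bystander of the same shape and size as the blue one, also flat on the bench; the two covers may have swapped places. Point and axes as for the blue one.

How it is judged (in metres and radians):
On the way:
1. the blue cover's tongue is under the lip while the cover is still tilted (more than 3.5 degrees) (x of blue_cover_tongue in the frame of parts_box below -0.066 m and z of blue_cover_tongue in the frame of parts_box between 0.04 and 0.061 m and y of blue_cover_tongue in the frame of parts_box between -0.03 and 0.03 m and angle between blue_cover_grip's own z axis and vertical above 0.06 rad), for 0.1 s.
At the end, for the whole second after the job is handed in: The blue cover lies flat on the box (within about 2 degrees and 4 mm), released, its tongue under the lip within 15 mm of the lip's middle, its other edge inside the catch, straight to 10 degrees; the yellow cover is within 30 mm of where it lay (x of blue_cover_tongue in the frame of parts_box below -0.066 m and z of blue_cover_tongue in the frame of parts_box between 0.042 and 0.052 m and y of blue_cover_tongue in the frame of parts_box between -0.015 and 0.015 m and z of blue_cover_grip in the frame of parts_box between 0.071 and 0.079 m and angle between blue_cover_grip's own z axis and vertical below 0.04 rad and angle between the x axis of blue_cover_grip and the x axis of parts_box, either way round below 0.175 rad and distance of yellow_cover_grip from where it was at the start of the episode below 0.03 m); the robot touches nothing.
It fails at once if the yellow cover is moved by more than 30 mm (distance of yellow_cover_grip from where it was at the start of the episode above 0.03 m).
It also fails if it takes over 45 s, if anything falls off the work surface, if the arm or the gripper's body presses on something with over 40 N, if the wrist force passes 120 N, or if a joint passes its speed limit or range.

## Working session

There is one attempt and no reset: what is moved stays moved. The work goes in short steps, each a Python script; the robot and the scene stay as the last script left them, time stands still between calls to the robot, and variables do not carry over. Pictures are saved under pics/ and viewed, on a budget of 10 in all, crops included, one or two more only if the job needs it, and the job is handed in when it is done.

```bash
mkdir -p pics; python3 - <<'E'
from bench import ctrl
import cv2,numpy as np
np.set_printoptions(precision=4,suppress=True)
a=ctrl.read_camera("scene");b=ctrl.read_camera("side")
cv2.imwrite("pics/scene.png",a);cv2.imwrite("pics/side.png",b)
for n in("scene","side","wrist"):print(n,ctrl.camera_params(n))
print(ctrl.current_eef_rot(),ctrl.current_t())
E
```

```text
scene {'fx': 442.5294013451958, 'fy': 442.5294013451958, 'cx': 309.174098589026, 'cy': 204.68067206209224, 'pose': array([[ 0.7571,  0.4629, -0.4611,  0.1017],
       [-0.653 ,  0.5119, -0.5582, -0.4891],
       [-0.0224,  0.7237,  0.6898,  0.6571],
       [ 0.    ,  0.    ,  0.    ,  1.    ]])}
side {'fx': 466.20439063669176, 'fy': 466.20439063669176, 'cx': 321.610339039558, 'cy': 197.75811654844594, 'pose': array([[ 0.9815,  0.1013, -0.1625,  0.3433],
       [-0.1913,  0.5555, -0.8092, -0.7624],
       [ 0.0083,  0.8253,  0.5646,  0.5943],
       [ 0.    ,  0.    ,  0.    ,  1.    ]])}
wrist {'fx': 348.2587762089986, 'fy': 348.2587762089986, 'cx': 314.32205335163394, 'cy': 199.82942317615394, 'T_tool_cam': array([[-0.0008,  0.9698,  0.2441,  0.0691],
       [ 1.    ,  0.0012, -0.0014,  0.0008],
       [-0.0017,  0.2441, -0.9698, -0.1709],
       [ 0.    ,  0.    ,  0.    ,  1.    ]])}
[[-0.9295  0.3689 -0.0005]
 [ 0.3689  0.9295 -0.0009]
 [ 0.0001 -0.001  -1.    ]] 0.1
```

View pics/scene.png

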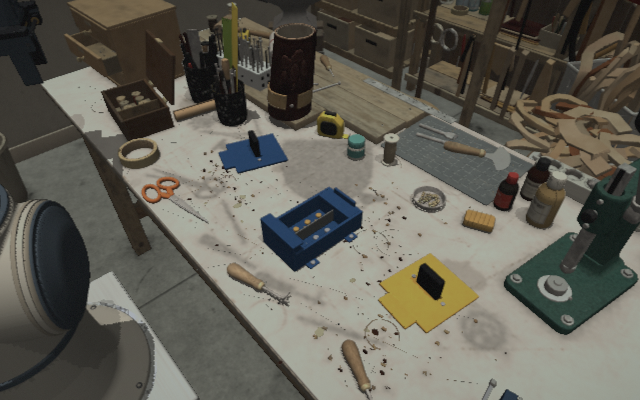

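View pics/side.png

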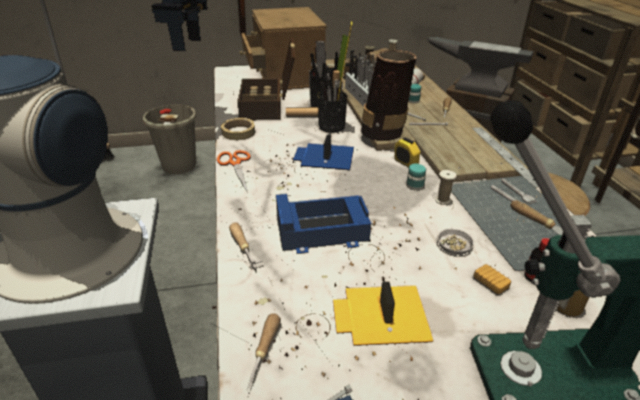

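Blue cover at scene (253,153), back left; the box is in the middle at (312,228); the yellow cover is at front right (430,290). Next I get rough positions and a wrist view.

```bash
cat > h.py <<'E'
from bench import ctrl
import cv2,numpy as np
np.set_printoptions(precision=4,suppress=True)
def cam(name):
    p=ctrl.camera_params(name)
    if name=="wrist":
        T=np.eye(4);T[:3,:3]=ctrl.current_eef_rot();T[:3,3]=ctrl.current_tool_pos();T=T@p["T_tool_cam"]
    else:T=p["pose"]
    return ctrl.read_camera(name),p,T
def cast(px,p,T,z):
    px=np.atleast_2d(np.asarray(px,float))
    d=np.c_[(px[:,0]-p["cx"])/p["fx"],-(px[:,1]-p["cy"])/p["fy"],-np.ones(len(px))]@T[:3,:3].T
    o=T[:3,3];return o+d*((z-o[2])/d[:,2])[:,None]
def blobs(im,col,n=2,amin=300):
    h=cv2.cvtColor(im,cv2.COLOR_BGR2HSV)
    m=cv2.inRange(h,(100,110,40),(125,255,255)) if col=="blue" else cv2.inRange(h,(20,120,100),(32,255,255))
    c,_=cv2.findContours(m,cv2.RETR_EXTERNAL,cv2.CHAIN_APPROX_NONE)
    c=sorted([x for x in c if cv2.contourArea(x)>amin],key=cv2.contourArea,reverse=True)
    return c[:n],m
def down(yaw): # tool y along heading yaw, tool z down
    c,s=np.cos(yaw),np.sin(yaw)
    y=np.array([c,s,0]);z=np.array([0,0,-1.]);return np.c_[np.cross(y,z),y,z]
E
python3 - <<'E'
from h import *
for n in("scene","wrist"):
    im,p,T=cam(n)
    if n=="wrist":cv2.imwrite("pics/w0.png",im)
    for col in("blue","yellow"):
        for c in blobs(im,col,3)[0]:
            m=cv2.moments(c);g=[m["m10"]/m["m00"],m["m01"]/m["m00"]]
            print(n,col,cv2.contourArea(c),np.array(g),cv2.boundingRect(c),cast(g,p,T,.006)[0])
E
```

```text
scene blue 4191.5 [315.7295 224.7646] (261, 188, 101, 83) [ 0.5081 -0.0161  0.006 ]
scene blue 1411.5 [252.2206 154.3618] (219, 134, 68, 39) [0.5499 0.2651 0.006 ]
scene yellow 4411.0 [425.051  293.8258] (379, 254, 99, 79) [ 0.5397 -0.2693  0.006 ]
```

View pics/w0.png

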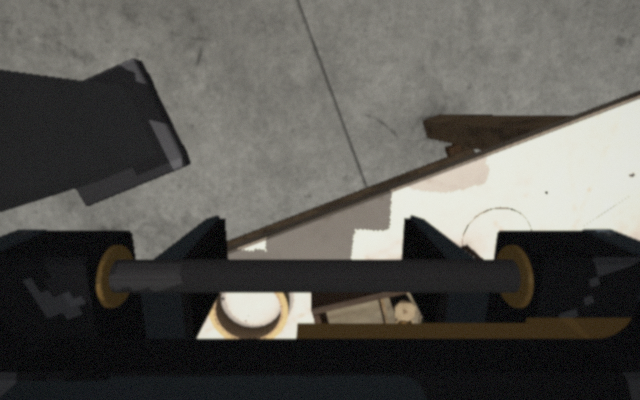

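The wrist view's upper half is usable (the gripper hides rows >220) and shows no cover from here. I check where the tall tool cups stand before swinging over.

```bash
python3 - <<'E'
from h import *
p=ctrl.camera_params("scene")
print(cast([[231,122],[290,118],[331,135],[356,157]],p,p["pose"],0))
print(cast([[231,8]],p,p["pose"],.3), cast([[235,68]],p,p["pose"],.15))
for pos in([.40,.25,.40],[.55,.195,.27],[.51,-.085,.27]):print(ctrl.ik(pos,down(0)))
E
```

```text
[[0.5955 0.4288 0.    ]
 [0.725  0.3357 0.    ]
 [0.7523 0.2017 0.    ]
 [0.734  0.0931 0.    ]]
[[0.6243 0.3943 0.3   ]] [[0.6248 0.4162 0.15  ]]
[24.7466  7.4517 79.2661 -0.     93.2823 24.7466]
[13.6596 22.0969 78.552  -0.     79.3511 13.6596]
[-16.0817  16.4056  87.4361  -0.      76.1583 -16.0817]
```

```bash
python3 - <<'E'
from h import *
ctrl.goto([.30,.40,.40],down(0.3))
ctrl.goto([.55,.195,.27],down(0))
im,p,T=cam("wrist");cv2.imwrite("pics/w1.png",im)
c=blobs(im,"blue",1)[0][0]
P=cast(c[:,0],p,T,.005)[:,:2]
print("cover",cv2.minAreaRect((P*1000).astype(np.float32)),cv2.boundingRect(c),cv2.contourArea((P*1000).astype(np.float32)))
np.save("P.npy",P)
ctrl.goto([.51,-.085,.27],down(0))
im2,p,T=cam("wrist")
np.save("Tbox.npy",T);cv2.imwrite("pics/w2.png",im2)
print(ctrl.current_t())
E
python3 -c "
import cv2,numpy as np
a=cv2.imread('pics/w1.png')[:240];b=cv2.imread('pics/w2.png')[:240]
cv2.imwrite('pics/w12.png',np.vstack([a,b]))"
```

```text
cover ((554.2440185546875, 276.44366455078125), (117.44580078125, 147.8934326171875), 70.39432525634766) (253, 41, 140, 127) 15590.05826078169
3.7417
```

View pics/w12.png

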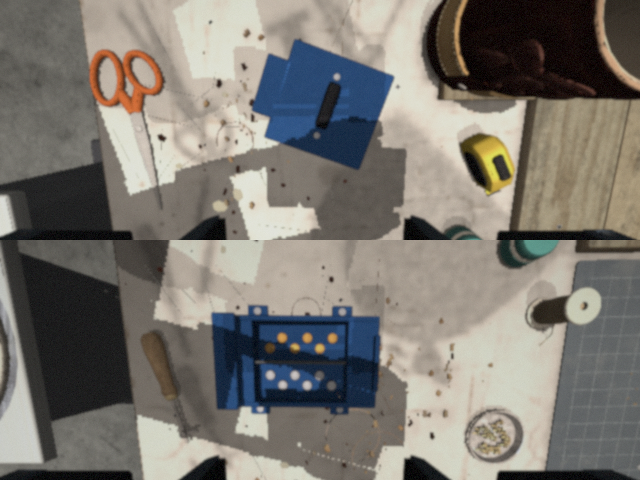

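Top half: the blue cover has its tongue at upper left and its handle at about (328,105). The bottom half shows the box at about (213–380, 72–168), turned only slightly. An enlarged crop will give me the box's corners.

```bash
python3 -c "
import cv2,numpy as np
b=cv2.imread('pics/w2.png')[55:185,200:395]
b=cv2.convertScaleAbs(b,alpha=2,beta=10)
cv2.imwrite('pics/box.png',cv2.resize(b,None,fx=4,fy=4,interpolation=cv2.INTER_CUBIC))"
```

```text
(no output)
```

View pics/box.png

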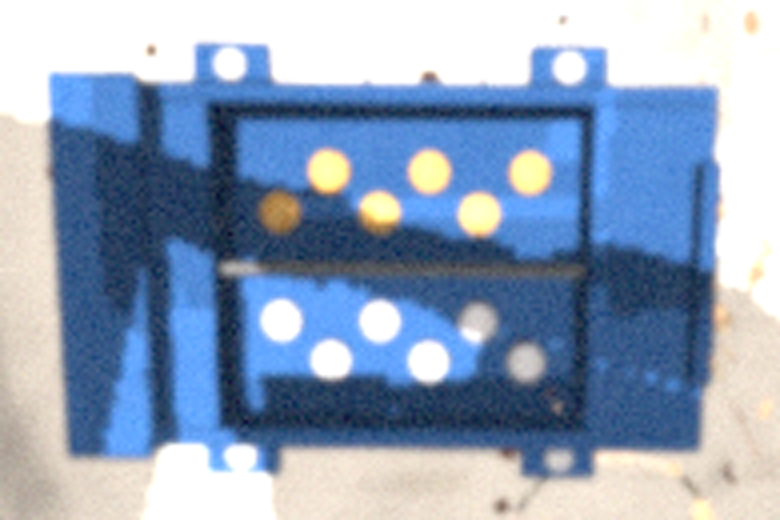

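```bash
python3 - <<'E'
from h import *
p=ctrl.camera_params("wrist");T=np.load("Tbox.npy")
px=lambda a:(np.array(a)+.5)/4-.5+[200,55]
L=cast(px([[50,73],[72,455]]),p,T,.067);Li=cast(px([[137,75],[153,455]]),p,T,.067)
R=cast(px([[717,88],[698,450]]),p,T,.045)
print(L,Li,R,np.linalg.norm(L[0]-L[1]),np.linalg.norm(R[0]-R[1]))
src=np.vstack([L,R])[:,:2];src=np.vstack([src,Li[:,:2]]);mod=np.array([[-.088,.05],[-.088,-.05],[.088,.05],[.088,-.05],[-.064,.05],[-.064,-.05]])
M=mod-mod.mean(0);S=src-src.mean(0)
yaw=np.arctan2((M[:,0]*S[:,1]-M[:,1]*S[:,0]).sum(),(M*S).sum())
R2=np.array([[np.cos(yaw),-np.sin(yaw)],[np.sin(yaw),np.cos(yaw)]])
t=src.mean(0)-R2@mod.mean(0);print("box",t,np.degrees(yaw));print((src-t)@R2-mod)
np.save("box.npy",[*t,yaw])
# handle check
ctrl_T=None
im=cv2.imread("pics/w1.png");
P=np.load("P.npy");r=cv2.minAreaRect((P*1000).astype(np.float32))
y=np.radians(r[2]-90);g=np.array(r[0])/1000+.010*np.array([np.cos(y),np.sin(y)]);print("grip",g,np.degrees(y))
# handle: black blob inside, projected with wrist pose of w1
h=cv2.cvtColor(im,cv2.COLOR_BGR2GRAY);m=(h<25).astype(np.uint8);m[:75]=0;m[140:]=0;m[:,:305]=0;m[:,350:]=0
q=cv2.minAreaRect(np.argwhere(m)[:,::-1].astype(np.float32));print(q,m.sum())
Tw=T.copy();Tw[:3,3]+=np.array([.04,.28,0]);Tw
print(cast([q[0]],p,Tw,.045))
E
```

```text
[[ 0.4067  0.0247  0.067 ]
 [ 0.4057 -0.0729  0.067 ]] [[ 0.4287  0.0243  0.067 ]
 [ 0.4276 -0.0729  0.067 ]] [[ 0.5799  0.0232  0.045 ]
 [ 0.5789 -0.0749  0.045 ]] 0.09764570886083537 0.09818578267445195
box [ 0.4926 -0.025 ] -0.587691964921513
[[ 0.0016 -0.0012]
 [ 0.0016  0.0012]
 [-0.0012 -0.0009]
 [-0.0012  0.0009]
 [-0.0004 -0.0014]
 [-0.0005  0.0014]]
grip [0.5637 0.2731] -19.605674743652344
((327.8612060546875, 106.04203033447266), (41.703060150146484, 32.36482620239258), 73.1416015625) 110
[[0.5653 0.2726 0.045 ]]
```

Box ≈ (0.4926, −0.025), yaw −0.6°. Blue grip ≈ (0.564, 0.273), yaw −19.6°, and the handle blob agrees to about 2 mm. Next: grasp, lift and carry to a tilted pose above the box.

```bash
cat >> h.py <<'E'
B=np.array([.4926,-.025,-.0103]) # box x,y,yaw
def tool(tip,tilt,dy=0.): # TCP pose placing tongue point at box-frame tip (x,y,z) with tilt in degrees
    c,s=np.cos(B[2]),np.sin(B[2]);Rb=np.array([[c,-s,0],[s,c,0],[0,0,1]])
    t=np.radians(-tilt);Ry=np.array([[np.cos(t),0,np.sin(t)],[0,1,0],[-np.sin(t),0,np.cos(t)]])
    Rc=Rb@Ry
    tcp=np.array([B[0],B[1],0])+Rb@np.array(tip)+Rc@np.array([.085,0,.027-.019])
    return tcp,Rc@np.array([[0,1,0],[1,0,0],[0,0,-1.]]) # columns: x=cover y, y=cover x, z=-cover z
E
python3 - <<'E'
from h import *
for tip,ti in(([-.045,0,.15],15),([-.05,0,.052],15),([-.076,0,.052],15),([-.076,0,.048],0)):
    print(ctrl.ik(*tool(tip,ti)))
g=np.array([.5637,.2731]);R=down(np.radians(-19.6))
ctrl.goto([*g,.16],R);ctrl.command_gripper(.7)
print(ctrl.move_l([*g,.012],vel=.1,contact_N=12))
print(ctrl.current_tool_pos());ctrl.command_gripper(0)
print("width",ctrl.current_grip_width()*91)
ctrl.move_l([*g,.22],vel=.15)
ctrl.move_l(*[tool([-.045,0,.15],15)[0]],vel=.2,ori=tool([-.045,0,.15],15)[1])
print(ctrl.current_tool_pos(),ctrl.current_grip_width()*91,ctrl.current_contact_force(),ctrl.current_t())
a=ctrl.read_camera("side");cv2.imwrite("pics/s3.png",a)
E
```

```text
[-11.0411  16.9093 105.8664   3.9824  42.5311 -13.0392]
[-11.1625  26.519  112.755    6.1962  26.1018 -15.7883]
[-11.8424  25.2265 116.2275   7.1363  23.9868 -17.4037]
[ -9.6793  31.5766 103.7895  -0.      44.6339  -9.0891]
False
[0.5641 0.2733 0.0126]
width 14.203306962709213
[ 0.5277 -0.025   0.1798] 13.619036023893438 [-0.0936 -0.2306 -1.7832] 11.4
```

```bash
python3 -c "
import cv2
a=cv2.imread('pics/s3.png')[60:310,200:460]
cv2.imwrite('pics/s3c.png',cv2.resize(a,None,fx=2.3,fy=2.3,interpolation=cv2.INTER_CUBIC))"
```

```text
(no output)
```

View pics/s3c.png

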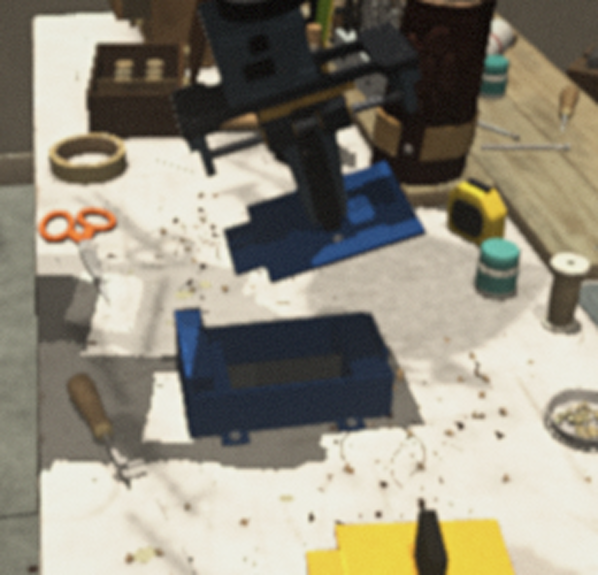

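The cover is held tilted above the box with its tongue at lower left. The tongue end runs (226,233)–(243,268) in the crop, which is full-image about (302,169). I compare that with the prediction, then lower and hook with contact guards.

```bash
python3 - <<'E'
from h import *
def pr(w,n):
    p=ctrl.camera_params(n);q=np.linalg.inv(p["pose"])@np.r_[w,1];return np.array([p["cx"]-p["fx"]*q[0]/q[2],p["cy"]+p["fy"]*q[1]/q[2]])
c,s=np.cos(B[2]),np.sin(B[2])
W=lambda b:np.array([B[0]+c*b[0]-s*b[1],B[1]+s*b[0]+c*b[1],b[2]])
print("tip crop px",(pr(W([-.045,0,.15]),"side")-[200,60])*2.3)
print("lip top corners",[(pr(W([x,y,.067]),"side")-[200,60])*2.3 for x in(-.088,-.064) for y in(-.05,.05)], (pr(W([.088,-.05,.045]),"side")-[200,60])*2.3)
def go(tip,t,v,cn=None):
    P,R=tool(tip,t);r=ctrl.move_l(P,vel=v,ori=R,contact_N=cn);print(tip,r,ctrl.current_tool_pos()-P,ctrl.current_contact_force());return r
if not go([-.045,0,.08],15,.12,15) and not go([-.048,0,.053],15,.06,10):
    go([-.075,0,.053],15,.04,10)
ctrl.sleep(.2);print(ctrl.current_t())
cv2.imwrite("pics/s4.png",ctrl.read_camera("side"))
a=cv2.imread('pics/s4.png')[130:290,240:420]
cv2.imwrite('pics/s4c.png',cv2.resize(a,None,fx=4,fy=3.7,interpolation=cv2.INTER_CUBIC))
E
```

```text
tip crop px [227.0452 250.1262]
lip top corners [array([184.9603, 374.6663]), array([172.5375, 306.6015]), array([214.5109, 371.5877]), array([199.6127, 304.0512])] [394.1548 373.724 ]
[-0.045, 0, 0.08] False [0.0003 0.0001 0.0004] [ 0.5871 -0.5403 -1.981 ]
[-0.048, 0, 0.053] False [ 0.0001 -0.      0.0001] [-0.1807  0.0926 -0.8267]
[-0.075, 0, 0.053] False [ 0.0003 -0.0001  0.0001] [-0.6572 -0.921  -2.2531]
13.8083
```

View pics/s4c.png

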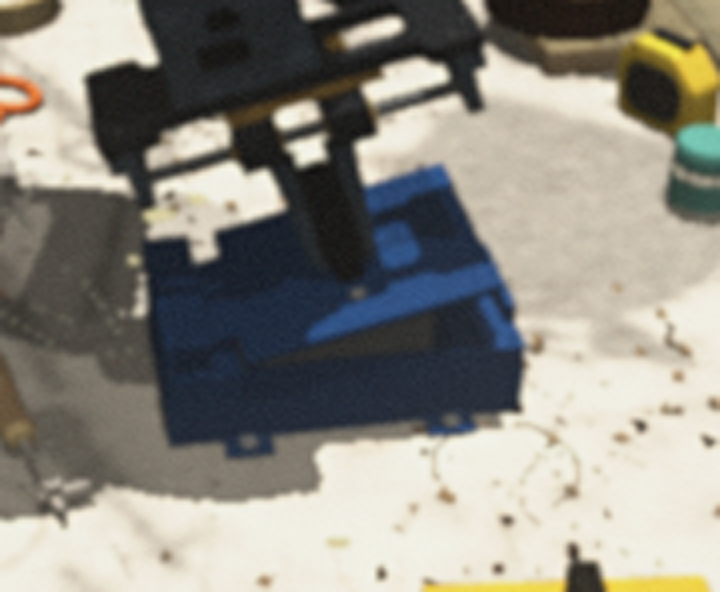

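The tongue has gone under the lip with no contact force and the cover still tilted; far edge is over the catch end at about (495,290). I nudge it slightly deeper and swing it down.

```bash
python3 - <<'E'
from h import *
def go(tip,t,v,cn=None):
    P,R=tool(tip,t);r=ctrl.move_l(P,vel=v,ori=R,contact_N=cn);print(tip,t,r,ctrl.current_tool_pos()-P,ctrl.current_contact_force());return r
go([-.077,0,.052],15,.03,8);ctrl.sleep(.2)
for t,z in((10,.0515),(6,.050),(3,.049),(0,.0485)):
    if go([-.0755,0,z],t,.04,12):break
print(ctrl.current_t())
cv2.imwrite("pics/s5.png",ctrl.read_camera("side"))
a=cv2.imread('pics/s5.png')[130:290,240:420]
cv2.imwrite('pics/s5c.png',cv2.resize(a,None,fx=4,fy=3.7,interpolation=cv2.INTER_CUBIC))
E
```

```text
[-0.077, 0, 0.052] 15 False [-0.0002  0.0001 -0.0001] [ 0.5807 -1.6198 -1.5453]
[-0.0755, 0, 0.0515] 10 False [ 0.0003  0.0001 -0.0001] [ 0.3845  0.1044 -1.9678]
[-0.0755, 0, 0.05] 6 False [-0.0002  0.0002 -0.0001] [-0.414   0.3769 -2.7554]
[-0.0755, 0, 0.049] 3 False [0.0002 0.0001 0.0001] [ 0.872  -0.2996 -0.8381]
[-0.0755, 0, 0.0485] 0 True [-0.0015  0.0002  0.0002] [-1.8008 -0.2312  9.0881]
15.5
```

View pics/s5c.png

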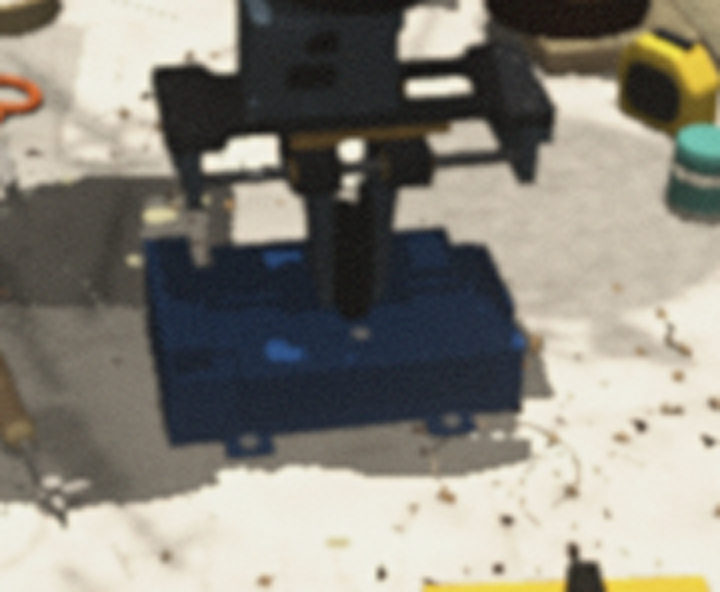

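It looks flat, with contact right at the end. The 3° pose came without force, so the far edge went down inside the catch. I release, back off straight up and check.

```bash
python3 - <<'E'
from h import *
R=ctrl.current_eef_rot();print("tilt",np.degrees(np.arccos(-R[2,2])),R[:,2],ctrl.current_contact_force(),ctrl.current_tool_pos())
ctrl.command_gripper(.35);print(ctrl.current_grip_width()*91)
P=ctrl.current_tool_pos();ctrl.move_l(P-R[:,2]*.08,vel=.08)
ctrl.goto([.50,-.09,.27],down(B[2]))
im,p,T=cam("wrist");cv2.imwrite("pics/w6.png",im);np.save("T6.npy",T)
cv2.imwrite("pics/s6.png",ctrl.read_camera("side"));print(ctrl.current_t(),ctrl.current_tool_pos())
f=lambda a:cv2.convertScaleAbs(a,alpha=2,beta=10)
a=cv2.resize(f(im[55:185,190:390]),None,fx=4,fy=4,interpolation=cv2.INTER_CUBIC)
cv2.imwrite("pics/w6c.png",a)
E
```

```text
tilt 0.2361344027712211 [-0.0041  0.0004 -1.    ] [-1.033  -0.1516  6.9245] [ 0.5006 -0.0249  0.0566]
31.903290815725175
17.9333 [ 0.4994 -0.0896  0.2688]
```

View pics/w6c.png

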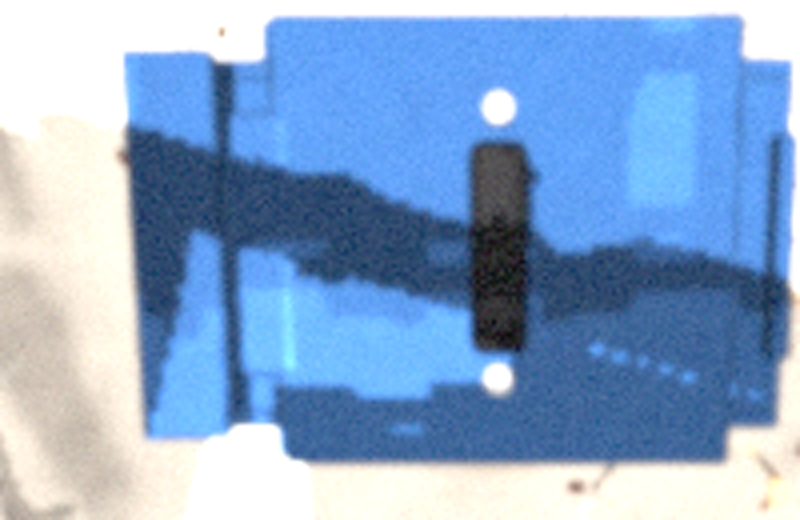

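The view from above shows the cover lying straight on the box. Its panel corners are at crop (268,18), (743,18), (727,460) and (285,458), the tongue runs in under the lip, and the right edge is inside the catch line (770). I turn these into numbers.

```bash
python3 - <<'E'
from h import *
p=ctrl.camera_params("wrist");T=np.load("T6.npy")
px=lambda a:(np.array(a,float)+.5)/4-.5+[190,55]
c,s=np.cos(B[2]),np.sin(B[2]);Rb=np.array([[c,-s],[s,c]])
b=lambda a,z:(cast(px(a),p,T,z)[:,:2]-B[:2])@Rb
C=b([[268,18],[743,18],[727,460],[285,458]],.051)*1000;print("panel",C,"centre",C.mean(0))
print("edge angles",[np.degrees(np.arctan2(*(C[j]-C[i])[::-1])) for i,j in((0,1),(3,2),(3,0),(2,1))])
print("lip",b([[127,53],[147,437],[213,55],[230,420]],.067)*1000,"right",b([[790,62],[773,425]],.045)*1000)
print("handle top",b([[471,145],[528,145],[522,350],[472,350]],.054+.045)*1000)
im=cv2.imread("pics/scene.png");im2,p2,T2=cam("scene")
for i in(im,im2):
    m=cv2.moments(blobs(i,"yellow",1)[0][0]);print("yellow",m["m10"]/m["m00"],m["m01"]/m["m00"])
print(ctrl.current_contact_force(),ctrl.current_t())
E
```

```text
panel [[-52.5106  59.0167]
 [ 71.887   58.863 ]
 [ 72.1787 -57.9317]
 [-52.5353 -57.1841]] centre [9.7549 0.691 ]
edge angles [np.float64(-0.07078615075574836), np.float64(-0.3434620767569722), np.float64(89.98783909081938), np.float64(90.14310678764994)]
lip [[-85.9894  48.5418]
 [-87.0316 -48.8967]
 [-64.2985  48.0389]
 [-64.4464 -44.3389]] right [[ 85.9226  48.6512]
 [ 85.8911 -48.8512]]
handle top [[  1.3311  24.347 ]
 [ 14.6964  24.3297]
 [ 13.4185 -23.2452]
 [  1.2807 -23.2285]]
yellow 425.02965733499565 293.84793532056364
yellow 425.0435520361991 293.8751508295626
[0.6676 0.0986 0.1122] 17.9833
```

```bash
python3 -c "
from bench import ctrl
ctrl.sign_off();print(ctrl.current_t())"
```

```text
the job is handed in; nothing more can be done
the job is handed in; nothing more can be done
```

The blue cover is on the box and released, and I've handed the job in at about 18 s of the 45 s allowed. No verdict was reported.

I gripped the cover by its black handle and carried it to the box at a 15° tilt. The tongue went under the lip without contact, and I swung the other edge down until a contact stop at about 0.2° of tilt.

**Last checks, from the wrist view after release:**
- **Fit:** the tongue's tip is about 76.5 mm towards the lip in the box frame, where 66 mm is the limit. The other edge is at about +72 mm, inside the catch at 82 mm.
- **Centring and straightness:** the cover is about 0.7 mm off centre sideways and turned by less than 0.4°.
- **Flatness:** I did not measure height separately. Flatness rests on the 0.2° tool tilt at contact and on the panel's outline fitting the seated height.
- **Yellow cover:** unmoved, to less than 0.1 px in the scene camera.
- **Robot:** clear of everything, with about 0.7 N on the tool.

**Small disagreements:**
- Lengths in the wrist camera came out 1–3% short, about 2 mm on the widths.
- The side camera showed the tongue and lip about 2–3 px to the right of where I predicted. The shift was nearly the same for both, so their relative position held.

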